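# Snap the slate case shut

## Task

Two pale wooden cases stand open on the bench. The larger one is packed with slate pieces: swing its lid down and press its front edge until the catch snaps, so that it stays fully shut. Leave the smaller case standing open as it is.

Things in the scene. Friction and masses are not known exactly. Their poses are not given: they have to be found in the camera images.
- large_case: Larger pale wooden case, 120 mm square, 55 high, firm on the bench. Origin: centre of its underside; x points from its front wall (snap catch, robot side, turned up to 0.6 rad) to the hinge at the back, z up. Lid: a flat plate 120 x 120 mm, 6 thick, turning about an axis along y at x = +60, z = 55.5 mm; shut, its top is at z = 61.5 mm. A steel tab 40 mm wide overhangs its front edge by 14 mm.
- large_lid_pad (a point): Centre of the thin black thumb pad (22 x 60 mm, 1.5 mm high) on top of the larger case's lid, where to press: at mid-width, 16 mm behind the lid's front edge, 104 mm from the hinge axis, on the plate's top face. It moves with the lid.
- large_lid (a joint): Larger lid's angle, rad: 0 shut, grows as the front rises; starts 0.35 to 0.85. Stiff hinge: it stays where left (1 to 3 N at the pad moves it). Near 0.11 the tab's bead meets the sprung catch: from there 10 to 14 N in all, pressed at the pad, passes the catch (peak near 0.05), then it snaps to 0 and holds. Let go too early it springs back ajar to about 0.11.
- small_lid_pad (a point): Like pad on the lid of the smaller wooden case (90 mm deep, 80 wide, 55 high, firm on the bench, hinge also at the back, lid also 0.35 to 0.85 rad open), at mid-width, 16 mm behind that lid's front edge. Leave this lid alone.

How it is judged (in metres and radians):
At the end, for the whole second after the job is handed in: The larger case's lid is snapped shut (within 0.025 rad of fully shut) and stays so, at rest; the pad of the smaller case's lid is within 20 mm of where it was at the start, so that case still stands open (value of joint large_lid below 0.025 rad and velocity of joint large_lid below 0.05 rad/s and distance of small_lid_pad from where it was at the start of the episode below 0.02 m); the robot touches nothing.
It fails at once if the smaller case's lid is moved by more than 20 mm (distance of small_lid_pad from where it was at the start of the episode above 0.02 m).
It also fails if it takes over 35 s, if anything falls off the work surface, if the arm or the gripper's body presses on something with over 40 N, if the wrist force passes 120 N, or if a joint passes its speed limit or range.

## Robot

A 6-joint arm with a two-finger parallel gripper is mounted at the origin on the work surface; the furniture and walls round the work are solid. World frame = base frame: x ahead of the robot, y to its left, z up, the work surface at z = 0. Lengths are in mm, angles in rad, forces in N, time in s.
With the tool pointing down it reaches from about 325 to 850 mm from the base axis. Payload 15.5 kg.
Tool frame: the origin (TCP) lies midway between the tips of the shut fingers; the grasp point (between the pads) lies 19 mm behind it; z points along the fingers, y is the direction in which the jaws open and shut (so a half turn about z gives the same grasp; the last joint's range is limited). The gripper opens to 91 mm and grips with 3 to 60 N. Pads are 32 mm wide; open, the fingers measure 118 mm over their backs; the gripper's body (76 mm by 178 mm) begins 60 mm behind the grasp point.
Start: joints at [1.179, 0.494, 1.345, -0, 1.302, -0.096], TCP at [182.186, 597.858, 175.115] pointing down, gripper open.
Joint ranges: [-2.91, 2.91], [-0.82, 2.16], [0.22, 2.67], [-1.22, 4.37], [0.12, 2.79], [-3.08, 3.08]. Speed limits (rad/s): [1.89, 1.89, 2.57, 3.01, 3.01, 3.01].

## Interface

Orientations are given as a 3x3 rotation matrix whose columns are the frame's x, y, z axes.
In Python, from bench import bot gives the robot as it stands. Calls block until the motion is done:
- bot.movep(position, orientation): joint-space move of the TCP to a pose.
- bot.servo_line(position, rotation=None, vel=150): straight line of the TCP; rotation=None keeps the orientation; vel is the mean speed in mm/s.
- bot.goto_joints(angles): joint-space move.
- bot.gripper_to(opening, effort=None): finger opening in mm; effort is the grip in N (None keeps the last); returns when the fingers have stopped.
- bot.hold(seconds).
- bot.inverse_kinematics(position, orientation): joint angles nearest the present ones, or None.
- bot.state(): the state.
- bot.grab_frame(name): name is "scene" or "top" or "wrist"; returns (picture, depth): 384x512x3 uint8, red, green, blue; 384x512 float32, mm along the optical axis (not along the pixel's ray), 0 where there is no reading.
- bot.calibration(name): a dict with "fovy" (degrees; the focal length in pixels is half the picture's height over the tangent of half this angle, whatever the lens; pixels are square), "cx", "cy" (the principal point, pixels), "R" (3x3) and "t" (3): a world point X has camera coordinates R X + t; the wrist camera has in their place "hand_eye" (4x4, takes a point from camera to tool coordinates, whose origin is the TCP and whose axes are the flange's). Camera axes: x right, y down, z forward; pixel columns grow to the right and rows downward; lengths in mm; the calibration is good to about 2 mm. A picture is of the moment at which its call begins: read the wrist's pose just before it. calibration takes no time and is no camera call.
A pose or a line that the arm cannot do raises bot.Unreachable and nothing moves.
- bot.job_done(): hands the job in, once; it reports no verdict.
The state is a dict: "clock": time; "joint_pos": joint angles; "joint_velocities": joint speeds; "joint_torque": joint torques, N m; "position": TCP position; "tool_rot": TCP orientation; "wrist_force": force on the tool from outside, world axes, zero at the start; "torque": the same for the moment, N m; "finger_gap": finger opening in mm.
Only numpy, scipy, OpenCV 4.12 (cv2) and the standard library are available. Lean on these libraries where they do the work, as an engineer would, in place of code of your own. Each camera call takes 0.05 s, during which the arm holds its last target. There are 200 camera calls.

## Working session

There is one attempt and no reset: what is moved stays moved. The work goes in short steps, each a Python script; the robot and the scene stay as the last script left them, time stands still between calls to the robot, and variables do not carry over. Pictures are saved under pics/ and viewed, about 8 in all and at most 12, crops included, and the job is handed in when it is done.

```bash
mkdir -p pics; ls; cat > h.py <<'E'
import numpy as np, cv2
from bench import bot
def cloud(name):
    s=bot.state(); im,d=bot.grab_frame(name); c=bot.calibration(name)
    f=im.shape[0]/2/np.tan(np.radians(c["fovy"])/2)
    v,u=np.mgrid[:im.shape[0],:im.shape[1]]
    P=np.stack([(u-c["cx"])/f*d,(v-c["cy"])/f*d,d],-1)
    if "R" in c: W=(P-np.array(c["t"]))@np.array(c["R"])
    else:
        H=np.array(c["hand_eye"]); W=(P@H[:3,:3].T+H[:3,3])@np.array(s["tool_rot"]).T+np.array(s["position"])
    W[d<=0]=np.nan
    return im,W
def save(im,n): cv2.imwrite("pics/"+n,im[...,::-1])
E
python3 - <<'E'
from h import *
a,A=cloud("top"); b,B=cloud("scene")
np.savez("d.npz",a=a,A=A,b=b,B=B); save(a,"top.png"); save(b,"scene.png")
print(bot.state()["wrist_force"])
E
```

```text
pics
[ 0.07625431 -0.22825703 -0.00680346]
```

View pics/top.png

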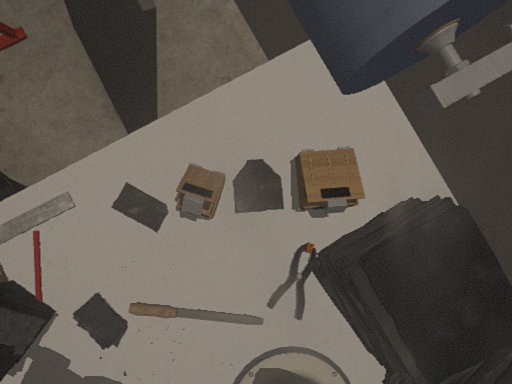

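View pics/scene.png

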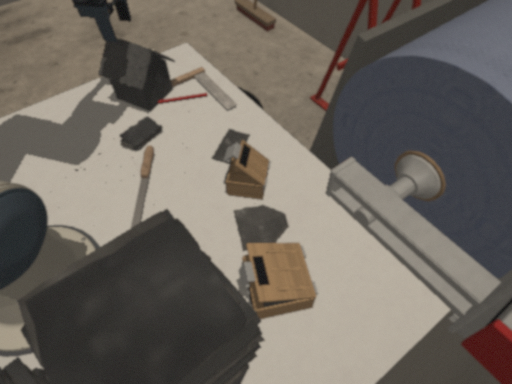

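The top view shows the large case at about (331,180) with its pad at (335,193). The small case is at (200,190), and a tall slate stack stands at the lower right (430,290). Next I measure the lid and pad.

```bash
python3 - <<'E'
from h import *
D=np.load("d.npz")
for im,W,box,pb in((D['a'],D['A'],(295,145,370,215),(312,183,356,203)),(D['b'],D['B'],(240,238,320,320),(248,250,274,290))):
    x0,y0,x1,y1=pb; m=np.zeros(im.shape[:2],bool); m[y0:y1,x0:x1]=im[y0:y1,x0:x1].max(-1)<45
    n,l,st,_=cv2.connectedComponentsWithStats(m.astype('u1')); k=1+st[1:,4].argmax(); P=W[l==k]
    P=P[~np.isnan(P[:,0])]; c=np.median(P,0); u,s,vt=np.linalg.svd(P-P.mean(0),full_matrices=False)
    print("pad",len(P),c.round(),"ext",[np.ptp(np.percentile(P@vt[i],[2,98])).round() for i in range(3)],vt.round(3).tolist())
    x0,y0,x1,y1=box; h=cv2.cvtColor(im,cv2.COLOR_RGB2HSV); w=(h[...,1]>80)&(h[...,2]>90); q=np.zeros_like(w);q[y0:y1,x0:x1]=w[y0:y1,x0:x1]
    Q=W[q]; Q=Q[~np.isnan(Q[:,0])]; print("wood",len(Q),np.percentile(Q,[1,50,99],axis=0).round().tolist())
    # lid plane by ransac-ish
    best=0; r=np.random.default_rng(0)
    for _ in range(300):
        p=Q[r.choice(len(Q),3,False)]; nn=np.cross(p[1]-p[0],p[2]-p[0]); nn/=np.linalg.norm(nn)+1e-9
        i=abs((Q-p[0])@nn)<2.5
        if i.sum()>best and abs(nn[2])>.5: best=i.sum();I=i
    L=Q[I]; nn=np.linalg.svd(L-L.mean(0),full_matrices=False)[2][2]; nn*=np.sign(nn[2])
    print("lid",best,nn.round(3),"angle",np.arccos(nn[2]).round(3),"yaw of hinge dir",np.arctan2(-nn[1],-nn[0]).round(3),np.arctan2(nn[1],nn[0]).round(3),"c",L.mean(0).round(),
     "z",np.percentile(L[:,2],[1,99]).round())
A=D['A'];
for u,v in((400,270),(430,230),(340,240),(350,300),(335,203),(200,190),(195,203),(455,60),(380,60),(258,190),(330,60)): print((u,v),A[v,u].round())
E
```

```text
pad 229 [477. -73. 101.] ext [np.float64(55.0), np.float64(19.0), np.float64(5.0)] [[-0.083, 0.997, 0.001], [-0.923, -0.078, 0.378], [0.377, 0.03, 0.926]]
wood 2520 [[457.0, -129.0, 57.0], [519.0, -68.0, 83.0], [573.0, -11.0, 105.0]]
lid 2315 [0.352 0.034 0.935] angle 0.361 yaw of hinge dir -3.046 0.095 c [519. -68.  83.] z [ 63. 105.]
pad 193 [477. -75. 100.] ext [np.float64(51.0), np.float64(15.0), np.float64(4.0)] [[0.082, -0.997, 0.007], [0.921, 0.074, -0.382], [-0.38, -0.038, -0.924]]
wood 3418 [[456.0, -133.0, 5.0], [516.0, -88.0, 79.0], [572.0, -12.0, 104.0]]
lid 2730 [0.354 0.032 0.935] angle 0.363 yaw of hinge dir -3.051 0.091 c [518. -73.  82.] z [ 62. 104.]
(400, 270) [ 339. -123.  297.]
(430, 230) [ 401. -173.  296.]
(340, 240) [381. -69. 154.]
(350, 300) [272. -84. 165.]
(335, 203) [455. -71. 108.]
(200, 190) [475. 201. 113.]
(195, 203) [448. 208. 130.]
(455, 60) [ 616. -145.  432.]
(380, 60) [605. -41. 451.]
(258, 190) [488.  79.   9.]
(330, 60) [618.  12. 417.]
```

The two views agree: pad at (477,-74,101), lid at 0.36 rad, yaw about 0.09. Next is a height map of the surroundings for clearance.

```bash
python3 - <<'E'
from h import *
D=np.load("d.npz"); P=np.vstack([D['A'].reshape(-1,3),D['B'].reshape(-1,3)]); P=P[~np.isnan(P[:,0])]
xs=np.arange(200,800,30); ys=np.arange(330,-331,-30)
print("x\\y",*["%5d"%y for y in ys])
for x in xs:
    r=[]
    for y in ys:
        q=P[(abs(P[:,0]-x)<15)&(abs(P[:,1]-y)<15),2]; r.append("%5d"%np.percentile(q,98) if len(q)>3 else "    .")
    print(x,*r)
q=P[(abs(P[:,1]+75)<90)&(P[:,2]>130)&(P[:,0]>350)&(P[:,0]<590)]; print(q[:,0].max() if len(q) else 0)
for y in range(-170,40,20):
    r=q[abs(q[:,1]-y)<10]; print(y, r[:,0].max().round() if len(r) else None, r[:,2].max().round() if len(r) else None)
E
```

```text
x\y   330   300   270   240   210   180   150   120    90    60    30     0   -30   -60   -90  -120  -150  -180  -210  -240  -270  -300  -330
200    21    23    25    13    12    13    13    13    13    11     3    23    21     3     4   294   300   300   300   300   300     .   238
230    29    28    28    22    12    12    11    10     3    23    22    24    25     2   293   300   301   300   300   300   301   300     .
260     3     2     2     3     2     2     4     3     2    15    25    24    25   141   295   300   300   300   300   300   301   301     .
290     2     3     3     3     3     3     3     3     3     4    23    26    25   294   300   300   300   301   300   300   300   300     .
320     2     2     3     3     3     3     3     3     2     3     3    25   284   297   300   300   300   300   300   300   300   300     .
350     2     3     3     2     2     2     3     3     2     3     3    23   284   299   300   300   300   300   300   300   300     .     .
380     3     4     3     3     2     3     2     3     3     3     3     3    23   263   299   300   300 
[... 1373 characters left out ...]
 442   466   535   549   557   560   560   557   523   470   429   455   334     .
710   171   301   355   353     1     2     3     2     3   412   524   543   554   558   560     2     2     2   459   412   346   332     .
740   251   353   355     .     .     2     2     3     3     2   537   550   555   556     2     2     1     2     2     3   361     .     .
770   314   354   353     .     .     .     .     1     2   524   542   548     2     2     2     1     1     1     1   155   144     .     .
589.9971861426627
-170 590.0 446.0
-150 590.0 446.0
-130 590.0 447.0
-110 584.0 448.0
-90 400.0 301.0
-70 391.0 301.0
-50 377.0 286.0
-30 362.0 168.0
-10 590.0 478.0
10 None None
30 None None
```

```bash
cat >> h.py <<'E'
psi=0.09; DIR=np.array([np.cos(psi),np.sin(psi)]); LEFT=np.array([-DIR[1],DIR[0]])
HINGE=np.array([571.3,-65.5])
def pad(th,off=12,extra=0):   # point on pad top at lid angle th, off mm to the left
    xy=HINGE+DIR*(-104*np.cos(th)+7.5*np.sin(th))+LEFT*off
    return np.array([*xy,55.5+104*np.sin(th)+7.5*np.cos(th)+extra])
def rot(tilt,yaw):            # tool leans to +y by tilt; jaw axis (sin yaw,-cos yaw)
    z=np.array([0,-np.sin(tilt),-np.cos(tilt)]); y=np.array([np.sin(yaw),-np.cos(yaw),0])
    y-=z*(y@z); y/=np.linalg.norm(y); return np.stack([np.cross(y,z),y,z],1)
E
python3 - <<'E'
from h import *
# fit r/z geometry from IK: wrist centre = TCP - d*z
rows=[];rhs=[]
for p in ([480,0,250],[550,50,200],[420,-100,300],[600,0,150]):
  for t in (0,.3,.5,-.3):
    R=np.array([[np.cos(t),0,-np.sin(t)],[0,-1,0],[-np.sin(t),0,-np.cos(t)]])@np.eye(3)
    q=bot.inverse_kinematics(p,R)
    if q is None: continue
    s,c=np.sin,np.cos; e=np.array([c(q[0]),s(q[0]),0]); z=R[:,2]; a=q[1];b=q[1]+q[2]
    rows+=[[1,0,s(a),s(b),c(b),z@e],[0,1,c(a),c(b),-s(b),z[2]]]; rhs+=[p@e,p[2]]
x,res,_,_=np.linalg.lstsq(rows,rhs,rcond=None); print("a0,h,L1,L2,off,d",x.round(1),"res",res)
a0,h,L1,L2,of,d=x
for tilt in(0,.3,.45,.6):
  for yaw in(0,.5,.5-np.pi):
    for nm,p in(("over",pad(.36,extra=100)),("shut",pad(0))):
      R=rot(tilt,yaw); q=bot.inverse_kinematics(p,R)
      if q is None: print(tilt,yaw,nm,None); continue
      w=p-d*R[:,2]; e=np.array([np.cos(q[0]),np.sin(q[0])]); el=[*(e*(a0+L1*np.sin(q[1]))),h+L1*np.cos(q[1])]
      print(tilt,round(yaw,2),nm,np.round(q,2),"wrist",w.round(),"elbow",np.round(el))
print(pad(.36),pad(0))
E
```

```text
a0,h,L1,L2,off,d [  0.  256.6 596.8 384.4 117.9 391.5] res [7.57522235e-25]
0 0 over [-0.25  0.26  1.66 -0.    1.22  1.32] wrist [476. -62. 591.] elbow [150. -39. 833.]
0 0 shut [-0.26  0.44  1.85 -0.    0.85  1.31] wrist [467. -63. 454.] elbow [246. -66. 796.]
0 0.5 over [-0.25  0.26  1.66 -0.    1.22  0.82] wrist [476. -62. 591.] elbow [150. -39. 833.]
0 0.5 shut [-0.26  0.44  1.85 -0.    0.85  0.81] wrist [467. -63. 454.] elbow [246. -66. 796.]
0 -2.64 over [-0.25  0.26  1.66 -0.    1.22 -2.32] wrist [476. -62. 591.] elbow [150. -39. 833.]
0 -2.64 shut [-0.26  0.44  1.85 -0.    0.85 -2.33] wrist [467. -63. 454.] elbow [246. -66. 796.]
0.3 0 over [-0.01  0.28  1.68 -0.32  1.19  1.68] wrist [476.  54. 573.] elbow [166.  -2. 830.]
0.3 0 shut [-0.01  0.47  1.87 -0.41  0.84  1.84] wrist [467.  53. 437.] elbow [271.  -4. 789.]
0.3 0.5 over [-0.01  0.28  1.68 -0.32  1.19  1.16] wrist [476.  54. 573.] elbow [166.  -2. 830.]
0.3 0.5 shut [-0.01  0.47  1.87 -0.41  0.84  1.32] wrist [467.  53. 437.] elbow [271.  -4. 789.]
0.3 -2.64 over [-0.01  0.28  1.68 -0.32  1.19 -1.98] wrist [476.  54. 
[... 679 characters left out ...]
7. 107. 415.] elbow [294.  30. 775.]
0.6 0 over [ 0.2   0.38  1.7  -0.62  1.27  2.03] wrist [476. 159. 522.] elbow [215.  44. 812.]
0.6 0 shut [ 0.21  0.58  1.85 -0.72  0.99  2.27] wrist [467. 158. 386.] elbow [322.  67. 755.]
0.6 0.5 over [ 0.2   0.38  1.7  -0.62  1.27  1.44] wrist [476. 159. 522.] elbow [215.  44. 812.]
0.6 0.5 shut [ 0.21  0.58  1.85 -0.72  0.99  1.69] wrist [467. 158. 386.] elbow [322.  67. 755.]
0.6 -2.64 over [ 0.2   0.38  1.7  -0.62  1.27 -1.7 ] wrist [476. 159. 522.] elbow [215.  44. 812.]
0.6 -2.64 shut [ 0.21  0.58  1.85 -0.72  0.99 -1.45] wrist [467. 158. 386.] elbow [322.  67. 755.]
[475.91348512 -62.05927604  99.15574644] [466.64237318 -62.89593632  63.        ]
```

Vertical and tilted presses both reach. I'll lean the tool 0.3 rad to +y with its long axis parallel to the slate stack's edge. I retract first, then swing over, because of the roll at x>590.

```bash
python3 - <<'E'
from h import *
bot.gripper_to(0,20)
s=bot.state(); R=rot(.3,.5)
bot.servo_line([142,455,260],vel=250)
bot.movep(pad(.36,extra=150),R)
print(bot.state()["clock"],bot.state()["position"],bot.state()["wrist_force"])
bot.servo_line(pad(.36,extra=40),vel=120)
s=bot.state(); print(s["clock"],np.round(s["position"]),np.round(s["wrist_force"],2))
b,B=cloud("scene"); a,A=cloud("top"); save(np.vstack([b[130:330,150:400],a[100:300,200:450]]),"over.png")
E
```

```text
4.4583 [476.02102281 -61.37628221 249.16913412] [-0.36078092 -0.5024923   0.11662652]
5.525 [476. -62. 140.] [ 0.01 -0.25  0.69]
```

View pics/over.png

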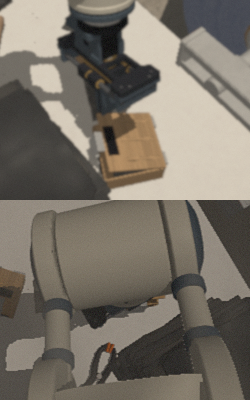

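The gripper hangs over the left part of the pad and is clear of the stack and the beam. Now the press along the arc, with force guards.

```bash
python3 - <<'E'
from h import *
def f():
    s=bot.state(); return s,np.array(s["wrist_force"])
def go(p,vel):
    bot.servo_line(p,vel=vel); s,F=f()
    print(round(s["clock"],2),"z %.1f"%s["position"][2],F.round(1)); return np.linalg.norm(F)
F0=go(pad(.38,extra=2),40)
for th in np.r_[np.arange(.34,.12,-.04),.11,.09,.07,.05,.035,.02,.01,0.,-.01,-.02,-.03]:
    n=go(pad(th),35)
    if n>45: print("stop",th); break
    if bot.state()["clock"]>24: break
bot.hold(.3); print(f()[1])
E
```

```text
6.67 z 103.2 [ 0.  -0.2  0.7]
7.0 z 97.1 [ 0.2 -0.3  0.3]
7.27 z 93.2 [-0.3 -0.3 -0.1]
7.53 z 89.3 [-0.4 -0.2  0.2]
7.8 z 85.3 [ 0.5  0.2 -0.1]
8.07 z 81.3 [ 0.1  0.1 -0.4]
8.33 z 77.2 [-0.5  0.5 -0.2]
8.58 z 74.2 [-0.  -0.4  0.1]
8.83 z 72.2 [ 0.5  0.3 -0.9]
9.08 z 70.1 [-0.2 -0.1 -0.2]
9.33 z 68.1 [0.3 0.  0.9]
9.58 z 66.5 [-0.1 -0.2  0.6]
9.83 z 65.0 [-0.7  0.5  0.3]
10.08 z 64.0 [ 0.1 -0.4  0.4]
10.33 z 62.9 [-1.   0.7  0.6]
10.58 z 61.9 [-0.1 -0.1  0.3]
10.83 z 60.8 [0.9 0.4 0.2]
11.08 z 59.8 [-0.2  0.6  0.6]
[-0.46097389  0.94042675 -0.24389525]
```

No force at all, even below the shut height. I need to look before doing anything else.

```bash
python3 - <<'E'
from h import *
b,B=cloud("scene"); w,Wc=cloud("wrist"); np.savez("e.npz",b=b,B=B,w=w,W=Wc)
c=cv2.resize(b[200:340,180:360],None,fx=3,fy=3); save(c,"press.png"); save(w,"wr.png")
h=cv2.cvtColor(b,cv2.COLOR_RGB2HSV); m=(h[...,1]>80)&(h[...,2]>90); m[:238]=0;m[320:]=0;m[:,:240]=0;m[:,320:]=0
Q=B[m];Q=Q[Q[:,2]>50]; n=np.linalg.svd(Q-Q.mean(0),full_matrices=False)[2][2]; print(len(Q),n, np.percentile(Q[:,2],[1,50,99]))
E
```

```text
2387 [-0.37044904  0.15635819 -0.91559796] [52.34838257 74.82000952 97.71503971]
```

View pics/press.png

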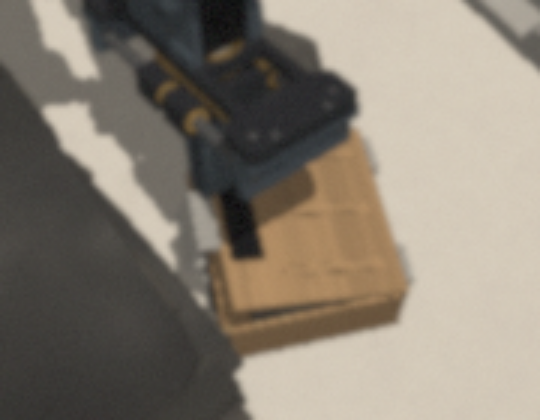

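View pics/wr.png

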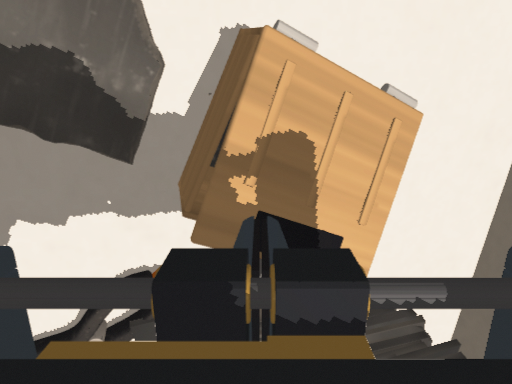

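The lid still stands ajar, with a dark wedge along its side. I'll fit its plane properly and compare it with the TCP.

```bash
cat >> h.py <<'E'
def lid(im,W,box):
    x0,y0,x1,y1=box; h=cv2.cvtColor(im,cv2.COLOR_RGB2HSV); q=np.zeros(im.shape[:2],bool)
    q[y0:y1,x0:x1]=((h[...,1]>80)&(h[...,2]>90))[y0:y1,x0:x1]; Q=W[q]; Q=Q[~np.isnan(Q[:,0])]; r=np.random.default_rng(0); best=0
    for _ in range(400):
        p=Q[r.choice(len(Q),3,False)]; n=np.cross(p[1]-p[0],p[2]-p[0]); n/=np.linalg.norm(n)+1e-9
        i=abs((Q-p[0])@n)<2
        if i.sum()>best and abs(n[2])>.7: best=i.sum(); L=Q[i]
    n=np.linalg.svd(L-L.mean(0),full_matrices=False)[2][2]; n*=np.sign(n[2]); return n,L,best
E
python3 - <<'E'
from h import *
D=np.load("e.npz"); s=bot.state(); T=np.array(s["position"]); print(T.round(1),s["finger_gap"],np.array(s["tool_rot"]).round(2).tolist())
for im,W,box in((D['b'],D['B'],(240,238,325,320)),(D['w'],D['W'],(190,20,425,240))):
    n,L,b=lid(im,W,box); print(b,n.round(3),np.arccos(n[2]).round(3),"z",np.percentile(L[:,2],[1,99]).round(1),"x",np.percentile(L[:,0],[1,99]).round(),"y",np.percentile(L[:,1],[1,99]).round(),"TCP above plane",((T-L.mean(0))@n).round(1))
W=D['W']
for u,v in((262,215),(255,225),(275,225),(310,230),(325,240),(245,190),(300,180)): print((u,v),D['w'][v,u],W[v,u].round())
E
```

```text
[466.5 -62.9  59.9] 0.7383406357788486 [[0.87, 0.5, 0.0], [0.47, -0.83, -0.3], [-0.15, 0.26, -0.96]]
1907 [0.287 0.027 0.958] 0.292 z [62.  96.3] x [463. 572.] y [-131.  -20.] TCP above plane -32.3
30105 [0.291 0.028 0.956] 0.297 z [61.9 94.3] x [463. 573.] y [-126.   -9.] TCP above plane -33.1
(262, 215) [18 19 21] [481. -46.  91.]
(255, 225) [22 20 21] [479. -40. 103.]
(275, 225) [45 50 54] [485. -46. 109.]
(310, 230) [16 15 19] [484. -79.  91.]
(325, 240) [35 33 34] [482. -92.  91.]
(245, 190) [224 174 114] [489. -32.  87.]
(300, 180) [112  86  58] [506. -60.  82.]
```

```bash
python3 - <<'E'
from h import *
D=np.load("e.npz"); c=bot.calibration("wrist"); H=np.array(c["hand_eye"]); print(H.round(2).tolist(),c["fovy"],c["cx"],c["cy"])
f=192/np.tan(np.radians(c["fovy"])/2)
def px(pt):  # tool point
    q=np.linalg.inv(H)@np.r_[pt,1]; return (f*q[0]/q[2]+c["cx"],f*q[1]/q[2]+c["cy"],q[2])
for z in(0,-10,-20,-30,-40,-60): print(z,np.round(px([0,0,z])))
s=bot.state(); R=np.array(s["tool_rot"]);T=np.array(s["position"]); W=(D['W']-T)@R
for v in range(180,260,6): print(v,[W[v,u].round().tolist() for u in (254,264,280)])
c=bot.calibration("scene"); f=192/np.tan(np.radians(c["fovy"])/2)
for z in(0,-30,-60):
  q=np.array(c["R"])@(T+R[:,2]*z)+c["t"]; print("scene px",f*q[0]/q[2]+c["cx"],f*q[1]/q[2]+c["cy"],q[2])
save(cv2.resize(D['w'][150:300,180:360],None,fx=4,fy=4,interpolation=cv2.INTER_CUBIC),"wr2.png")
E
```

```text
[[0.0, -0.96, -0.28, 78.97], [1.0, 0.0, -0.0, 0.56], [0.0, -0.28, 0.96, -209.81], [0.0, 0.0, 0.0, 1.0]] 59.107245012985054 260.148265071507 194.3177978732808
0 [259. 220. 224.]
-10 [259. 226. 214.]
-20 [259. 232. 204.]
-30 [259. 239. 195.]
-40 [259. 246. 185.]
-60 [259. 263. 166.]
180 [[35.0, -3.0, -32.0], [35.0, 3.0, -31.0], [34.0, 12.0, -27.0]]
186 [[32.0, -3.0, -33.0], [31.0, 3.0, -30.0], [30.0, 12.0, -27.0]]
192 [[28.0, -3.0, -32.0], [28.0, 3.0, -30.0], [27.0, 12.0, -28.0]]
198 [[26.0, -3.0, -34.0], [25.0, 3.0, -31.0], [24.0, 12.0, -28.0]]
204 [[22.0, -3.0, -34.0], [22.0, 3.0, -32.0], [20.0, 12.0, -28.0]]
210 [[19.0, -3.0, -34.0], [18.0, 3.0, -32.0], [17.0, 12.0, -30.0]]
216 [[16.0, -3.0, -35.0], [15.0, 3.0, -35.0], [14.0, 12.0, -30.0]]
222 [[16.0, -3.0, -44.0], [16.0, 2.0, -44.0], [11.0, 12.0, -33.0]]
228 [[15.0, -3.0, -52.0], [16.0, 2.0, -53.0], [17.0, 10.0, -56.0]]
234 [[16.0, -2.0, -60.0], [16.0, 2.0, -60.0], [17.0, 10.0, -64.0]]
240 [[16.0, -2.0, -68.0], [16.0, 2.0, -67.0], [17.0, 9.0, -71.0]]
246 [[16.0, -2.0, -74.0], [15.0, 2.0, -73.0], [17.0, 9.0, -76.0]]
252 [[15.0, -2.0, -79.0], [16.0, 2.0, -79.0], [38.0, 6.0, -126.0]]
258 [[16.0, -2.0, -85.0], [16.0, 2.0, -85.0], [38.0, 6.0, -129.0]]
scene px 254.63110590699043 273.887364260206 740.5145134003176
scene px 253.8637361929145 263.60758119092804 722.6193526857251
scene px 253.05739462426808 252.8057261614939 704.7241919711325
```

View pics/wr2.png

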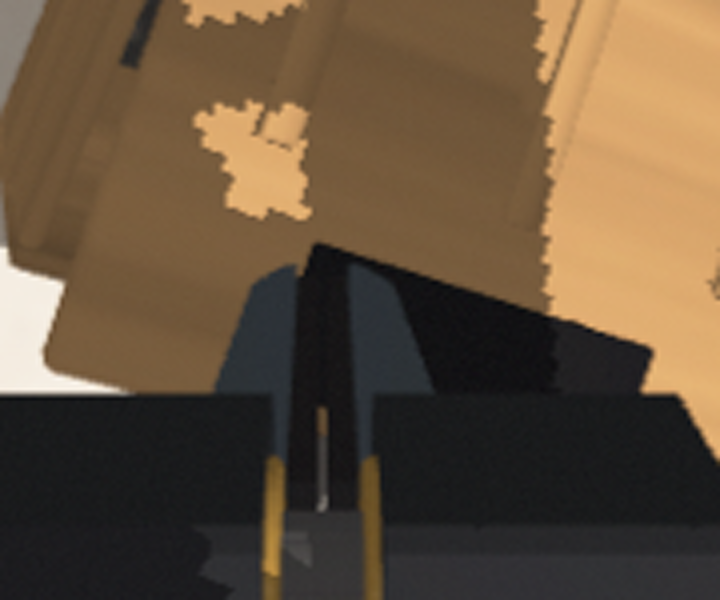

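The picture resolves it. In tool coordinates the finger faces end at about z = -33 to -35, right where the lid lies. So the real tips sit about 33 mm behind the nominal TCP, and contact only began at the end. That also matches the lid's small move from 0.36 to 0.295. I'll lift, use the corrected tip, and press again under force guard.

```bash
cat >> h.py <<'E'
SH=33*rot(.3,.5)[:,2]
def go(p,vel):
    bot.servo_line(p+SH,vel=vel); s=bot.state(); F=np.array(s["wrist_force"])
    print(round(s["clock"],2),"tip z %.1f"%(s["position"][2]-SH[2]),F.round(1)); return np.linalg.norm(F)
E
python3 - <<'E'
from h import *
s=bot.state(); bot.servo_line(np.array(s["position"])+[0,0,10],vel=60)
go(pad(.30,off=6,extra=5),40)
for th in np.r_[.29,.25,.21,.17,.13,.11,.09,.07,.05,.035,.02,.01,0.]:
    n=go(pad(th,off=6),35)
    if n>35: print("stop",th); break
w,Wc=cloud("wrist"); n,L,b=lid(w,Wc,(150,20,425,240)); print(b,n.round(3),np.arccos(n[2]).round(3))
E
```

```text
12.38 tip z 98.3 [-0.5 -0.4 -0.4]
12.7 tip z 92.1 [-0.  -0.7 -0.4]
12.97 tip z 88.3 [-0.2  0.3  0.1]
13.23 tip z 84.3 [ 1.2  0.2 -0.3]
13.5 tip z 80.3 [-0.4 -0.1 -0.8]
13.77 tip z 76.2 [0.4 0.2 0.8]
14.02 tip z 74.3 [0.5 0.8 0.3]
14.27 tip z 72.3 [-0.3  0.4  0.3]
14.52 tip z 70.2 [ 0.3 -0.5  1.3]
14.77 tip z 68.3 [-0.1 -0.2  5.3]
15.02 tip z 66.8 [-1.8  1.4  7.7]
15.27 tip z 65.2 [-0.2  0.4  5.2]
15.52 tip z 64.0 [-0.7  0.   3.4]
15.77 tip z 62.8 [ 0.3 -0.4 -1.1]
37537 [-0.002  0.     1.   ] 0.002
```

The force rose to about 8 N at the catch and then fell away. The lid now measures flat, 0.002 rad. Retreating, then a check that it holds.

```bash
python3 - <<'E'
from h import *
go(pad(0,off=6,extra=-1),20); go(pad(0,off=6,extra=110),120)
bot.hold(.4)
w,Wc=cloud("wrist"); b,B=cloud("scene"); save(b[120:340,180:350],"end.png")
for im,W,box in((w,Wc,(50,10,460,240)),(b,B,(240,238,325,320))):
    n,L,k=lid(im,W,box); print(k,n.round(3),np.arccos(n[2]).round(3),"z",np.percentile(L[:,2],[1,99]).round(1))
b0=np.load("d.npz")['b']; print("small-case pixel change",np.abs(b[140:200,222:272].astype(int)-b0[140:200,222:272]).mean().round(2))
print(bot.state()["clock"],bot.state()["wrist_force"])
E
```

```text
16.07 tip z 61.9 [-0.5 -0.7 -0.5]
17.14 tip z 172.4 [-0.5  1.1 -0.1]
18358 [-0.002  0.     1.   ] 0.002 z [60.5 64. ]
2527 [-0.003  0.002  1.   ] 0.004 z [59.5 63.6]
small-case pixel change 52.7
17.6417 [ 0.27218139 -0.33759127 -0.04636749]
```

View pics/end.png

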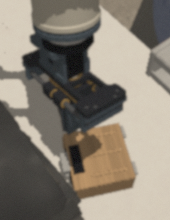

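The large lid stays shut with the gripper clear of it. The arm hides the small case in this view, so the pixel-change figure is only occlusion; I'll check that case in the top view.

```bash
python3 - <<'E'
from h import *
a,A=cloud("top"); D=np.load("d.npz"); 
d=np.abs(a.astype(int)-D['a']).max(-1); dz=np.abs(A-D['A'])[...,2]
for x0,x1 in((176,190),(190,205),(205,225)): print(x0,"colour",np.median(d[165:220,x0:x1]),"dz",np.nanmedian(dz[165:220,x0:x1]).round(1),"unchanged frac",(dz[165:220,x0:x1]<4).mean().round(2))
print("pad px rows 182-198 x183-213 dz",np.nanmedian(dz[182:198,183:213]).round(2), "colour",np.median(d[182:198,183:213]))
bot.job_done()
E
```

```text
176 colour 6.0 dz 1.4 unchanged frac 0.92
190 colour 6.0 dz 1.5 unchanged frac 0.93
205 colour 8.0 dz 1.4 unchanged frac 0.94
pad px rows 182-198 x183-213 dz 1.34 colour 5.0
the job is handed in; nothing more can be done
```

The larger case's lid is snapped shut, the smaller case still stands open, and the job is handed in. I handed in at about 18 s on the robot's clock.

**What went wrong first:** the first press used the stated tool point and only moved the lid from 0.36 to about 0.29 rad. The wrist picture showed that the shut fingertips end about 33 mm behind the stated TCP. I corrected for that and pressed again. The vertical force rose to about 8 N near the catch, a little under the 10 to 14 N you gave, and then dropped away as it snapped.

**Last checks:**
- **Large lid:** after I lifted off, it measured 0.002 rad from the wrist camera and 0.004 rad from the scene camera. Its top was at about 62 mm, as it should be when shut.
- **Small case:** in the top view its pad is unchanged, with a depth difference of about 1.3 mm, which I take to be camera noise. A scene-camera comparison showed a large difference, but only because the arm was hiding that case.
- **Robot:** the fingertips are about 110 mm above the lid, the wrist force is near zero, and it touches nothing.

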